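# Lock a bayonet filter cartridge into its base

## Robot

A 6-joint arm with a two-finger parallel gripper is mounted at the origin on a cart in front of the work surface, level with it; the furniture and walls round the work are solid. World frame = base frame: x ahead of the robot, y to its left, z up, the work surface at z = 0. Lengths are in mm, angles in rad, forces in N, time in s.
With the tool pointing down it reaches from about 350 to 775 mm from the base axis. Payload 7.3 kg.
Tool frame: the origin (TCP) lies at the centre of the arm's flange, where the gripper is bolted on; the fingertips stand 178 mm ahead of it and the grasp point (between the pads) lies 159 mm ahead of it; z points along the fingers, y is the direction in which the jaws open and shut (so a half turn about z gives the same grasp; the last joint's range is limited). The gripper opens to 92 mm and grips with 3 to 60 N. Pads are 19 mm wide; open, the fingers measure 130 mm over their backs; the gripper's body (75 mm by 190 mm) begins 47 mm behind the grasp point.
Start: joints at [1.148, 0.342, 1.524, -0, 1.275, -0.146], TCP at [143.449, 505.025, 404.741] pointing down, gripper open.
Joint ranges: [-2.53, 2.53], [-0.77, 2.02], [0.04, 2.7], [-1, 4.14], [0.28, 2.66], [-3.11, 3.11]. Speed limits (rad/s): [2.57, 2.57, 3.14, 3.14, 3.14, 3.14].

## Interface

Orientations are given as [roll, pitch, yaw] about the fixed x, y, z axes, in that order (R = Rz(yaw) Ry(pitch) Rx(roll)).
In Python, from plant import status, viewer, ticket gives the robot as it stands.
- The arm moves only by the tool play_rows, never from a script. Its argument "commands" is a list of rows, each an object with "offset": the shift along the tool's x, y, z in m, a list of three; "twist": the turn about the tool's z in degrees. A call has 1 to 5 rows; each row shifts and turns the commanded pose from where the row before left it, along the tool's axes as they then stand; what a row does not reach is not made up. A row lasts 1/10 s, in which the tool goes at most 50 mm and 8.59 degrees, less where a joint would pass 70% of its speed; a pose out of reach is approached as far as the arm can. A call with a gripper value outside its range is refused whole. "jaw" is the closure in counts, from 0 (fully open) to 255 (shut), set as the call begins (left out, the last holds). The fingers move at their own pace and stop on an object; the grip force is fixed at half the most. Time passes only in rows, so rows that do not move let the fingers close. It gives the time, the measured TCP pose, the force and the opening at its end, in the units of the state.
- status.get_obs(): the state, without advancing time (a new reading comes with each control period).
- viewer.capture(name): name is "scene" or "top"; returns the picture (400x640x3 uint8, red, green, blue); there is no depth.
- viewer.camera_params(name): a dict with "fov_y" (degrees; the focal length in pixels is half the picture's height over the tangent of half this angle, whatever the lens; pixels are square), "cx", "cy" (the principal point, pixels), "D" ([k1, k2, p1, p2, k3] as OpenCV has them; the pictures are not rectified), "rvec" (rotation vector, rad) and "tvec" (3), from world to camera coordinates, as OpenCV has them. Camera axes: x right, y down, z forward; pixel columns grow to the right and rows downward; lengths in mm; the calibration is good to about 2 mm. A picture is of the moment at which its call begins. camera_params takes no time and is no camera call.
- ticket.close_job(): hands the job in, once; it reports no verdict.
The state is a dict: "time": time; "joint_positions": joint angles; "dq": joint speeds; "tau": joint torques, N m; "tool_pos": TCP position; "tcp_rot": TCP orientation; "contact_force": force on the tool from outside, world axes, zero at the start; "moment": the same for the moment, N m; "grip_width": finger opening in mm.
Only numpy, scipy, OpenCV 4.12 (cv2) and the standard library are available. Lean on these libraries where they do the work, as an engineer would, in place of code of your own. Each camera call takes 0.05 s, during which the arm holds its last target.

## Task

Fit the filter cartridge into the round filter base: line up its two side lugs with the two slots in the base's collar, press it down against the spring and twist it clockwise (seen from above) to the stop, so that it stays locked and upright when you let go. The lugs are brittle: feel your way in gently, never press or twist hard, and leave the base, the mug, the lemon and the teaspoon where they are.

Things in the scene. Friction and masses are not known exactly. Their poses are not given: they have to be found in the camera images.
- cartridge_mid (a point): Filter cartridge, white with a grey grip, loose, 0.15 to 0.29 kg, 121 mm tall, standing upright on the worktop; its canister (39 to 86 mm up) is 68 mm in diameter. This point lies on its axis, half-way up, 60 mm above its underside; z up the axis, x along grip and lugs. A half turn about z makes no difference.
- cartridge_grip (a point): Where to grasp: on the cartridge's axis, in the upright wing grip on its top, 107 mm above its underside and 14 mm below its top. The wing is 50 mm long along the cartridge's x, 16 mm thick along y, and 36 mm tall (85 to 121 mm above the underside); grasp it across y from above.
- cartridge_foot (a point): Centre of the cartridge's underside. The spigot above it is 55 mm in diameter and 39 mm tall, with two brittle lugs on opposite sides, along the cartridge's +x and -x (in line with the grip): each 12 mm wide, 7 mm tall (11 to 18 mm above the underside), standing out to 36 mm from the axis. Over 45 N in all on the base (1.4 N m at the stop) breaks them.
- base_top (a point): On the base's axis, level with the top of the grey collar in its well, 60 mm above the worktop. Collar: bore 60 mm, two opposite slots 16 mm wide. The slots lie along the housing's x axis only roughly: the collar is clamped up to 0.31 rad to either side of it; find the angle by feel or eye. Lugs resting on the collar hold the cartridge's underside 11 mm below here.
- press_level (a point): On the base's axis, 30 mm below base_top: where the underside should be while twisting. Lugs in the slots, press down to here (a sprung seat meets the underside 14 mm below base_top with 4 N, 10.4 N here, hard bottom 3 mm lower), then turn clockwise seen from above 0.87 rad to a hard stop. The lip's underside blocks turning if the foot is over 2 mm above here. The other way is walled off.
- lock_level (a point): On the base's axis, 24 mm below base_top: where the underside stays when locked. At the stop the lip is thinner and forms a pocket, into which the spring lifts the lugs by 6 mm from press_level when let go. Not locked, the spring pushes the cartridge farther up. Feeling for slots takes about 6 N, pressing in about 15 N, and 0.4 N m of twist is enough to feel the stop.
- filter_base: Filter base: squat round white housing, 124 mm in diameter, 58 mm tall, fixed to the worktop, open well in the top, small spout on its -x side reaching 98 mm from the axis. Origin: centre of its underside; z up.
- mug: bystander: two-tone mug with handle, 78 x 112 x 92 mm, origin at the centre of its underside
- lemon: bystander: lemon, 76 x 54 x 56 mm, origin at its underside
- spoon_small: bystander: steel teaspoon lying flat, 139 x 30 x 10 mm, origin at its underside

How it is judged:
By the outcome, as a careful person would: the job done as asked, in the order asked, and still so for the second after the job is handed in, with the robot touching nothing.
It also fails if it takes over 67 s, if anything falls off the work surface, if the arm or the gripper's body presses on something with over 40 N, if the wrist force passes 120 N, or if a joint passes its speed limit or range.

## Working session

There is one attempt and no reset: what is moved stays moved. The work goes in short steps, Python scripts to look and compute and a tool call to move; the robot and the scene stay as the last step left them, time stands still between calls to the robot, and variables do not carry over. Pictures are saved under pics/ and viewed, and the job is handed in when it is done.

Besides the shell and the picture viewer there is one more tool, called after "Emit:" as name(argument=value, ...) on one line, values as JSON. play_rows: Moves the arm, as the interface text tells. Its arguments: {"type":"object","properties":{"commands":{"type":"array"},"jaw":{"type":"number"}},"required":["commands"]}

```bash
mkdir -p pics
python3 - <<'E'
from plant import status, viewer
import cv2
print(status.get_obs())
for n in("scene","top"):
    im=viewer.capture(n); cv2.imwrite(f"pics/{n}0.png",im[:,:,::-1]); print(viewer.camera_params(n))
E
```

```text
{'time': 0.0, 'joint_positions': array([ 1.14800919e+00,  3.42727157e-01,  1.52503262e+00, -1.47809352e-06,
        1.27540770e+00, -1.45972473e-01]), 'dq': array([ 0.00060341,  0.00010248,  0.00158084, -0.00081893, -0.00141478,
       -0.0002343 ]), 'tau': array([-3.94624039e-04, -4.31230259e+01, -2.44220066e+01,  7.17854965e-02,
        5.58582775e-02, -1.40252309e-04]), 'tool_pos': array([143.38545643, 504.89425243, 404.0370043 ]), 'tcp_rot': array([-3.14003437e+00, -2.27667591e-04,  2.86477825e+00]), 'contact_force': array([-0.62596114, -0.38914406, -0.19635515]), 'moment': array([-0.02188018,  0.02575428, -0.01668846]), 'grip_width': 91.60163720964917}
{'fov_y': 42.51558266730043, 'cx': 323.61157205045873, 'cy': 196.06909756131034, 'D': array([-0.02062824,  0.        ,  0.        ,  0.        ,  0.        ]), 'rvec': array([ 2.28921121, -0.9655084 ,  0.33685149]), 'tvec': array([-134.37751095,  458.71256478,  596.85792432])}
{'fov_y': 53.24221432628363, 'cx': 323.5587764704677, 'cy': 198.8473565972209, 'D': array([0.03274559, 0.        , 0.        , 0.        , 0.        ]), 'rvec': array([ 2.18811228, -2.15579593,  0.02804403]), 'tvec': array([271.97752205, 497.72992468, 917.22558524])}
```

View pics/scene0.png

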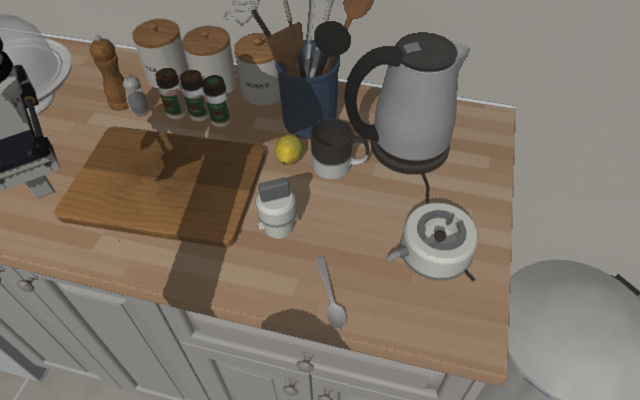

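View pics/top0.png

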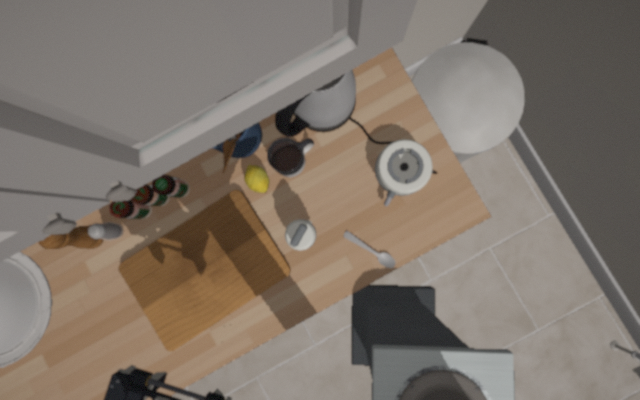

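The scene view shows the cartridge at about (276,208) and the base at (440,238). In the top view the cartridge is at (300,235) and the base at (405,167). I'll enlarge both.

Run:
```python
import cv2
def crop(f,x0,y0,w,h,s,o):
    im=cv2.imread(f)[y0:y0+h,x0:x0+w]; cv2.imwrite(o,cv2.resize(im,None,fx=s,fy=s,interpolation=cv2.INTER_CUBIC))
crop("pics/top0.png",370,130,70,80,7,"pics/c1.png")
crop("pics/top0.png",270,205,60,60,8,"pics/c2.png")
crop("pics/scene0.png",380,190,105,95,6,"pics/c3.png")
crop("pics/scene0.png",240,165,75,80,7,"pics/c4.png")
a=[cv2.imread(f"pics/c{i}.png") for i in(1,2,3,4)]
print([x.shape for x in a])
```

```text
[(560, 490, 3), (480, 480, 3), (570, 630, 3), (560, 525, 3)]
```

View pics/c1.png

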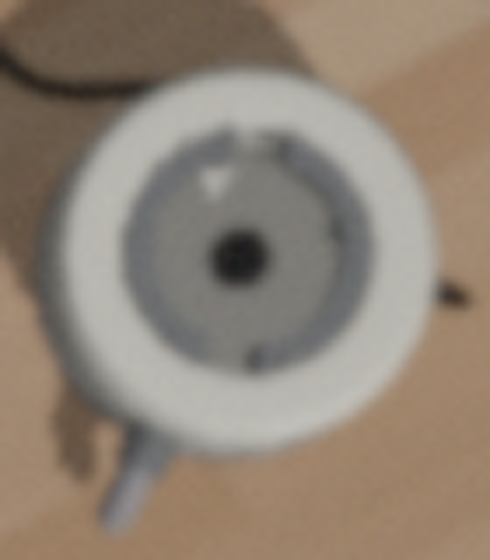

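View pics/c2.png

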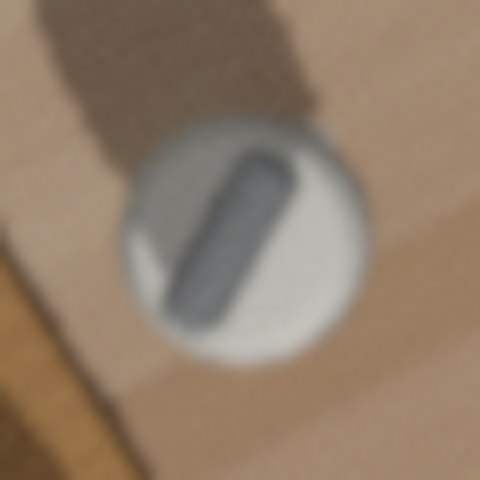

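View pics/c3.png

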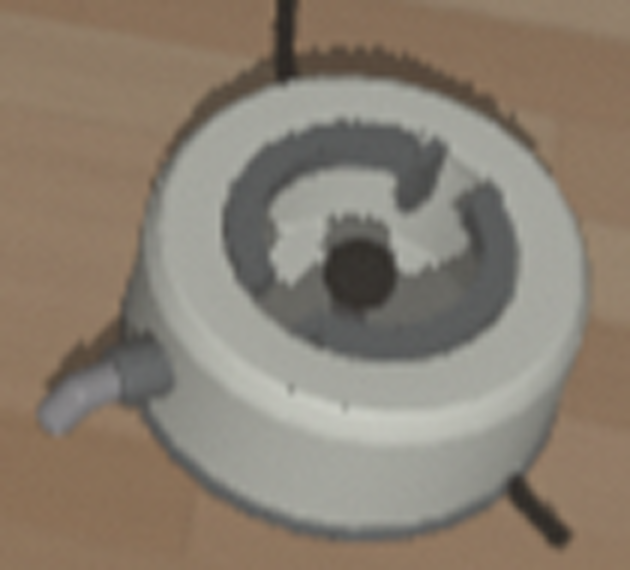

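View pics/c4.png

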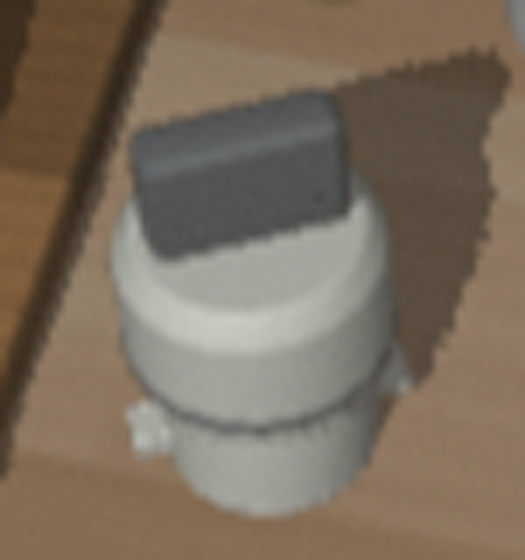

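```bash
cat > h.py <<'E'
import numpy as np,cv2
from plant import viewer,status
def cam(n):
    p=viewer.camera_params(n); f=200/np.tan(np.radians(p["fov_y"]/2))
    return np.array([[f,0,p["cx"]],[0,f,p["cy"]],[0,0,1]]),p["D"],p["rvec"],p["tvec"]
def proj(n,P):
    K,D,r,t=cam(n); return cv2.projectPoints(np.array(P,float).reshape(-1,3),r,t,K,D)[0].reshape(-1,2)
def back(n,uv,z):
    K,D,r,t=cam(n); R=cv2.Rodrigues(r)[0]; q=cv2.undistortPoints(np.array(uv,float).reshape(-1,1,2),K,D).reshape(-1,2)
    d=np.c_[q,np.ones(len(q))]@R; o=-R.T@t
    return o+d*((z-o[2])/d[:,2])[:,None]
def uc(x0,y0,s,pts): return (np.array(pts,float)+.5)/s-.5+np.array([x0,y0])
def circ(P):
    A=np.c_[2*P[:,:2],np.ones(len(P))]; b=(P[:,:2]**2).sum(1); s=np.linalg.lstsq(A,b,rcond=None)[0]
    return s[:2],np.sqrt(s[2]+s[0]**2+s[1]**2)
def pic(n,o,c=None,s=1):
    im=viewer.capture(n)[:,:,::-1]
    if c: x,y,w,h=c; im=im[y:y+h,x:x+w]
    cv2.imwrite(o,cv2.resize(im,None,fx=s,fy=s,interpolation=cv2.INTER_CUBIC))
E
python3 - <<'E'
from h import *
for n in("scene","top"):
    K,D,r,t=cam(n); print(n,-cv2.Rodrigues(r)[0].T@t)
well_t=uc(370,130,7,[(122,249),(375,249),(249,372),(150,180),(345,170),(165,335),(340,330)])
well_s=uc(380,190,6,[(222,235),(518,245),(350,120),(380,360),(260,150),(270,318),(480,320),(490,185)])
for z in(54,58,60): print(z,circ(back("top",well_t,z)),circ(back("scene",well_s,z)))
print("slots top",back("top",uc(370,130,7,[(232,130),(285,150),(255,357),(222,365)]),60))
print("slots scene A",back("scene",uc(380,190,6,[(438,148),(490,188),(402,210),(460,205)]),60), "B",back("scene",uc(380,190,6,[(255,290),(318,345),(275,285)]),60))
print("spout",back("top",uc(370,130,7,[(115,520)]),25),back("scene",uc(380,190,6,[(55,415)]),25))
# cartridge
can=uc(270,205,8,[(125,240),(370,240),(248,115),(248,365),(160,155),(335,325)])
for z in(75,86):print(circ(back("top",can,z)))
print("wing top",back("top",uc(270,205,8,[(245,152),(297,185),(222,320),(170,295)]),119))
# scene wing top face corners FL,FR,BR,BL ; 
print("wing scene",back("scene",uc(240,165,7,[(137,165),(342,125),(325,92),(135,130)]),120))
E
```

```text
scene [  80.27691916 -116.57963478  751.45107583]
top [435.56990634 244.78825058 955.70246087]
54 (array([570.53678476,  94.95225239]), np.float64(39.659342685409655)) (array([571.53594197,  97.56207973]), np.float64(40.54796243375403))
58 (array([569.93806452,  95.61693284]), np.float64(39.483411735200505)) (array([568.7184883 ,  96.33394075]), np.float64(40.31541300433462))
60 (array([569.6387044 ,  95.94927306]), np.float64(39.395446260102254)) (array([567.30976147,  95.71987125]), np.float64(40.199138289622965))
slots top [[607.83208842 101.65229836  60.        ]
 [601.48410164  84.77351564  60.        ]
 [534.6710553   94.0170952   60.        ]
 [531.98117651 104.45766109  60.        ]]
slots scene A [[605.84049665  99.62450343  60.        ]
 [604.36387632  80.99362216  60.        ]
 [581.07014315  94.13823706  60.        ]
 [593.68081342  83.58418384  60.        ]] B [[531.23534463 106.92560861  60.        ]
 [528.70126901  83.83664369  60.        ]
 [536.33789744 104.02949019  60.        ]]
spout [[483.68858888 133.94549668  25.        ]] [[482.0104933  132.25696635  25.        ]]
(array([410.76584308, 326.96974299]), np.float64(33.9272389125444))
(array([411.07564657, 325.9432937 ]), np.float64(33.50348668676829))
wing top [[434.88563822 323.94252127 119.        ]
 [426.47735239 310.11624933 119.        ]
 [390.98577507 329.09204727 119.        ]
 [397.2506381  342.86699592 119.        ]]
wing scene [[387.21114112 335.4482518  120.        ]
 [428.40611976 310.39730212 120.        ]
 [432.62716104 320.72823896 120.        ]
 [393.90473815 343.84365919 120.        ]]
```

Run:
```python
from h import *
print("kettle base",back("scene",[(373,150),(448,150),(410,170)],0),"top",back("scene",[(393,45),(458,50)],230), back("top",[(356,98),(325,132),(300,110)],150))
print("mug",back("scene",[(332,175)],0),"lemon",back("scene",[(288,163)],0))
def over(n,src,pts3,o,c,s):
    im=cv2.imread(src);x,y,w,h=c
    im=cv2.resize(im[y:y+h,x:x+w],None,fx=s,fy=s,interpolation=cv2.INTER_CUBIC)
    for col,P in pts3:
        q=(proj(n,P)-[x,y]+.5)*s-.5
        cv2.polylines(im,[np.int32(np.round(q))],False,col,1)
    cv2.imwrite(o,im)
b=np.array([569.3,96.0]);L=[]
th=np.linspace(0,2*np.pi,90)
for r,z,col in((39.5,59,(0,0,255)),(30,60,(0,255,0)),(62,55,(0,200,255))): L.append((col,np.c_[b[0]+r*np.cos(th),b[1]+r*np.sin(th),0*th+z]))
def R(a):return np.array([[np.cos(a),-np.sin(a)],[np.sin(a),np.cos(a)]])
for sg in(1,-1):
    for w in(-8,8):
        P=np.array([[sg*28,w],[sg*39,w]])@R(-.1).T+b; L.append(((255,0,0),np.c_[P,[60,60]]))
over("top","pics/top0.png",L,"pics/o1.png",(370,130,70,80),7)
over("scene","pics/scene0.png",L,"pics/o2.png",(380,190,105,95),6)
c=np.array([411.3,326.7]);L=[]
for r,z,col in((34,86,(0,0,255)),(34,39,(0,255,0)),(27.5,0,(0,200,255))): L.append((col,np.c_[c[0]+r*np.cos(th),c[1]+r*np.sin(th),0*th+z]))
P=np.array([[25,8],[25,-8],[-25,-8],[-25,8],[25,8]])@R(-.51).T+c
for z in(121,86):L.append(((255,0,0),np.c_[P,[z]*5]))
P=np.array([[36,6],[36,-6]])@R(-.51).T
for sg in(1,-1):
  for z in(11,18):L.append(((255,0,255),np.c_[sg*P+c,[z]*2]))
over("top","pics/top0.png",L,"pics/o3.png",(270,205,60,60),8)
over("scene","pics/scene0.png",L,"pics/o4.png",(240,165,75,80),7)
a=[cv2.resize(cv2.imread(f"pics/o{i}.png"),(400,300+0*i) if 0 else None,fx=.8,fy=.8) for i in()]
```

```text
kettle base [[6.74536328e+02 3.31455655e+02 1.13686838e-13]
 [7.80935263e+02 2.21551397e+02 0.00000000e+00]
 [6.83554410e+02 2.42920007e+02 0.00000000e+00]] top [[709.18552615 336.04891936 230.        ]
 [775.28833343 246.67788219 230.        ]] [[693.22518634 211.45766066 150.        ]
 [622.49622347 273.8084914  150.        ]
 [667.73818614 325.90516222 150.        ]]
mug [[567.06367884 344.28111204   0.        ]] lemon [[5.29104827e+02 4.29697399e+02 1.13686838e-13]]
```

View pics/o1.png

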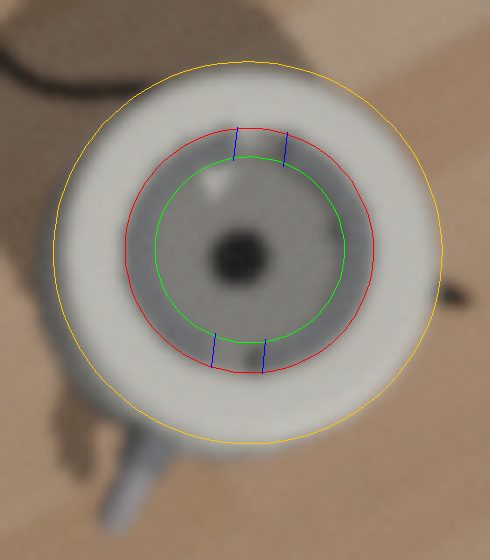

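View pics/o2.png

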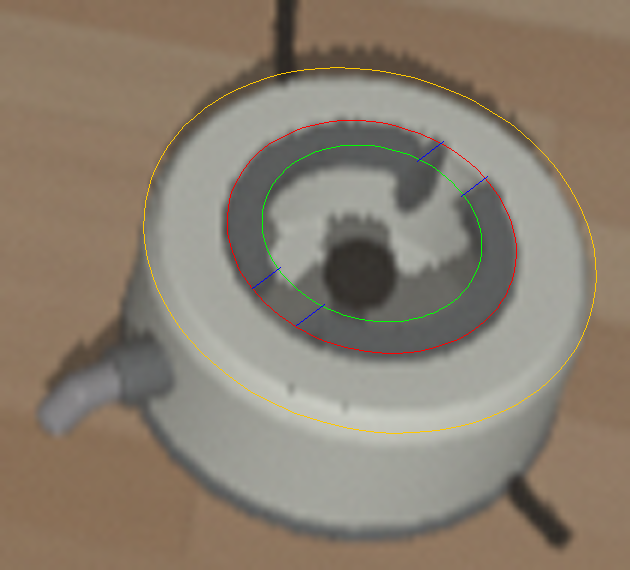

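View pics/o3.png

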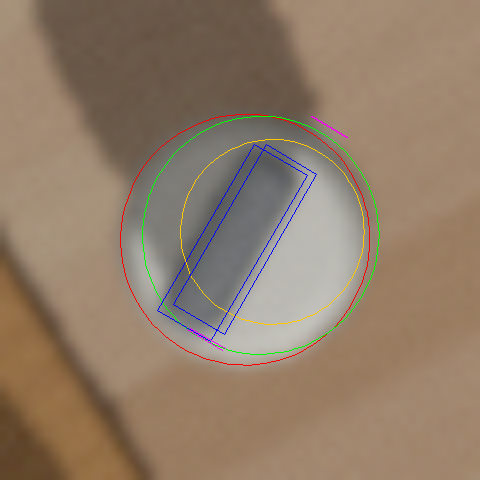

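View pics/o4.png

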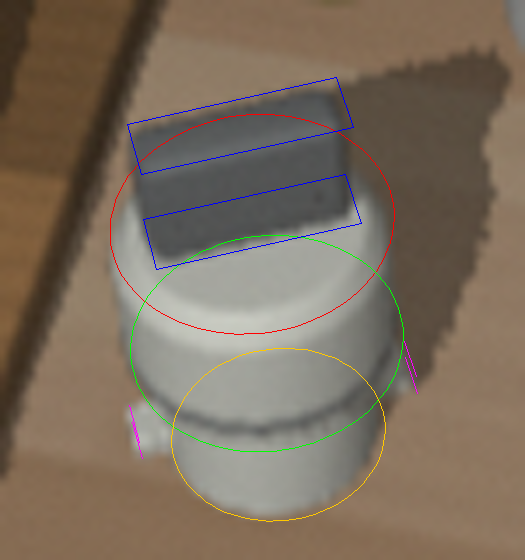

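The model overlays match both views. That puts the base at about (569.3, 96.0) with slot yaw about -0.10, and the cartridge at about (411.3, 326.7) with yaw about -0.50. Next I'll work out the first move.

```bash
cat > m.py <<'E'
import sys
from h import *
# usage: m.py x y z yaw  -> remaining in current tool axes (mm), twist deg
o=status.get_obs(); x,y,z,yw=map(float,sys.argv[1:5])
a=o["tcp_rot"]; R=cv2.Rodrigues(np.array([0,0,a[2]]))[0]@cv2.Rodrigues(np.array([0,a[1],0.]))[0]@cv2.Rodrigues(np.array([a[0],0,0.]))[0]
d=R.T@(np.array([x,y,z])-o["tool_pos"])
t=(a[2]-yw+np.pi)%(2*np.pi)-np.pi
print("t",round(o["time"],2),"tool d mm",d.round(1),"twist",round(np.degrees(t),2),"pos",o["tool_pos"].round(1),a.round(4),"F",o["contact_force"].round(1),"M",o["moment"].round(2),"w",round(o["grip_width"],1))
E
python3 m.py 411.3 326.7 404.5 2.639
```

```text
t 0.1 tool d mm [-3.064e+02 -9.820e+01 -3.000e-01] twist 12.94 pos [143.4 504.9 404.1] [-3.1402e+00 -2.0000e-04  2.8648e+00] F [ 0.3 -0.5  0.3] M [-0.01 -0.04 -0.  ] w 91.7
```

Emit:
play_rows(commands=[{"offset":[-0.038,-0.012,0],"twist":0},{"offset":[-0.038,-0.012,0],"twist":0},{"offset":[-0.038,-0.012,0],"twist":0},{"offset":[-0.038,-0.012,0],"twist":0},{"offset":[-0.038,-0.012,0],"twist":0}])

```text
time: 0.6
tool_pos: [310.9, 394.3, 404.4]
tcp_rot: [-3.141, -0.0, 2.865]
contact_force: [-0.4, 0.1, 0.2]
grip_width: 91.9
```

Emit:
play_rows(commands=[{"offset":[-0.038,-0.012,0],"twist":0},{"offset":[-0.038,-0.012,0],"twist":0},{"offset":[-0.038,-0.012,0],"twist":0},{"offset":[0,0,0],"twist":6.5},{"offset":[0,0,0],"twist":6.5}])

```text
time: 1.1
tool_pos: [410.7, 328.6, 404.1]
tcp_rot: [-3.141, -0.001, 2.631]
contact_force: [0.7, -0.3, -0.5]
grip_width: 91.9
```

Emit:
play_rows(commands=[{"offset":[0,0,0],"twist":0},{"offset":[0,0,0],"twist":0}])

```text
time: 1.3
tool_pos: [409.5, 329.6, 404.5]
tcp_rot: [-3.141, -0.0, 2.641]
contact_force: [-0.4, -0.5, 0.1]
grip_width: 91.9
```

```bash
python3 m.py 411.3 326.7 266 2.639
```

```text
t 1.3 tool d mm [ -3.   -1.7 138.5] twist 0.12 pos [409.5 329.6 404.5] [-3.1412e+00 -3.0000e-04  2.6411e+00] F [-0.4 -0.5  0.1] M [ 0.01 -0.03  0.01] w 91.9
```

Emit:
play_rows(commands=[{"offset":[-0.003,-0.0017,0.025],"twist":0.1},{"offset":[0,0,0.025],"twist":0},{"offset":[0,0,0.025],"twist":0},{"offset":[0,0,0.02],"twist":0},{"offset":[0,0,0],"twist":0}])

```text
time: 1.8
tool_pos: [410.5, 326.5, 307.3]
tcp_rot: [-3.137, -0.003, 2.639]
contact_force: [-0.3, 0.0, 0.8]
grip_width: 91.8
```

```bash
python3 - <<'E'
from h import *
pic("scene","pics/s1.png",(220,110,110,140),5)
pic("top","pics/t1.png",(240,180,120,100),6)
E
python3 m.py 411.3 326.7 266 2.639
```

```text
t 1.9 tool d mm [-0.  -0.3 44.1] twist -0.05 pos [411.4 327.  310.1] [-3.1415e+00 -1.0000e-04  2.6381e+00] F [-0.6 -0.1 -0.2] M [-0.02 -0.   -0.02] w 92.2
```

View pics/s1.png

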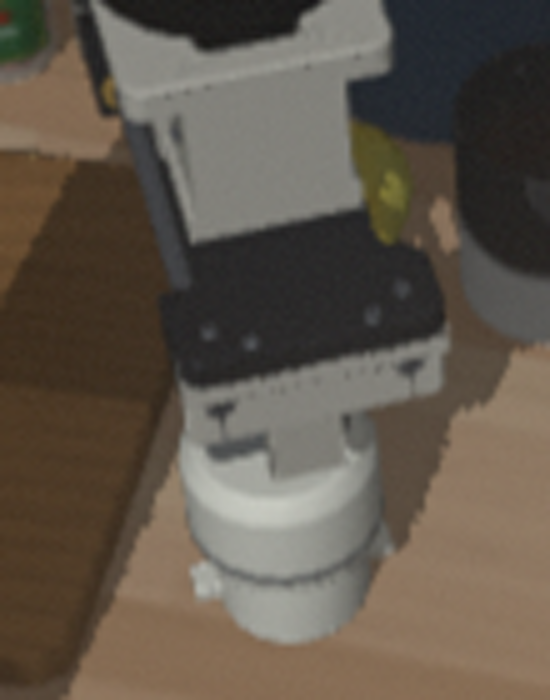

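View pics/t1.png

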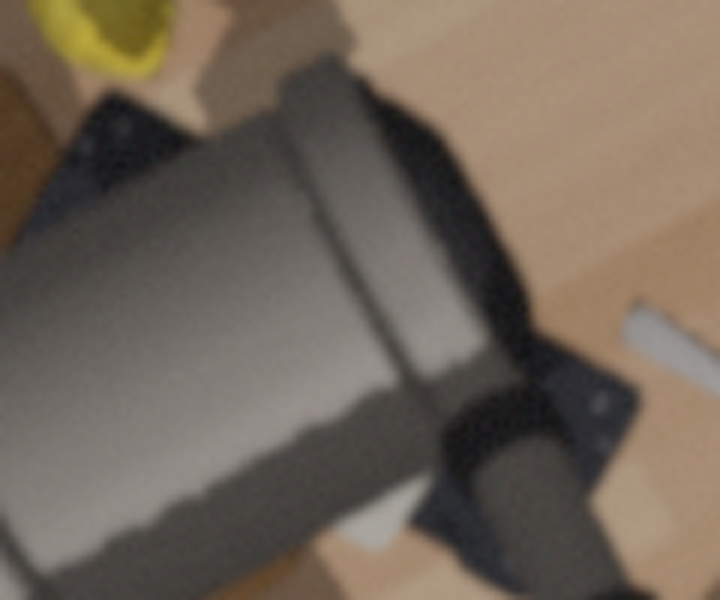

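The fingers straddle the wing and are centred on it. I'll descend and close the gripper.

Emit:
play_rows(commands=[{"offset":[0,0,0.016],"twist":0},{"offset":[0,0,0.016],"twist":0},{"offset":[0,0,0.011],"twist":0},{"offset":[0,0,0],"twist":0}])

```text
time: 2.3
tool_pos: [411.3, 326.7, 266.4]
tcp_rot: [-3.141, -0.001, 2.637]
contact_force: [-0.5, 0.4, -0.3]
grip_width: 91.7
```

Emit:
play_rows(commands=[{"offset":[0,0,0],"twist":0},{"offset":[0,0,0],"twist":0},{"offset":[0,0,0],"twist":0},{"offset":[0,0,0],"twist":0},{"offset":[0,0,0],"twist":0}], jaw=255)

```text
time: 2.8
tool_pos: [411.5, 326.7, 267.0]
tcp_rot: [3.141, 0.0, 2.636]
contact_force: [1.0, -0.1, 0.5]
grip_width: 56.3
```

Emit:
play_rows(commands=[{"offset":[0,0,0],"twist":0},{"offset":[0,0,0],"twist":0},{"offset":[0,0,0],"twist":0},{"offset":[0,0,0],"twist":0},{"offset":[0,0,0],"twist":0}])

```text
time: 3.3
tool_pos: [411.5, 326.7, 266.7]
tcp_rot: [3.141, 0.0, 2.636]
contact_force: [1.6, -0.1, 0.4]
grip_width: 16.7
```

```bash
python3 m.py 411.3 326.7 350 2.639
```

```text
t 3.3 tool d mm [  0.2  -0.1 -83.3] twist -0.16 pos [411.5 326.7 266.7] [3.1414 0.     2.6361] F [ 1.6 -0.1  0.4] M [ 0.02 -0.11  0.01] w 16.7
```

Emit:
play_rows(commands=[{"offset":[0,0,0],"twist":0},{"offset":[0,0,-0.01],"twist":0},{"offset":[0,0,-0.02],"twist":0},{"offset":[0,0,-0.035],"twist":0},{"offset":[0,0,-0.035],"twist":0}])

```text
time: 3.8
tool_pos: [411.2, 326.5, 368.0]
tcp_rot: [-3.141, -0.001, 2.636]
contact_force: [1.4, 0.9, -1.7]
grip_width: 16.6
```

Emit:
play_rows(commands=[{"offset":[0,0,-0.02],"twist":0},{"offset":[0,0,0],"twist":0},{"offset":[0,0,0],"twist":0}])

```text
time: 4.1
tool_pos: [411.1, 326.5, 386.4]
tcp_rot: [-3.141, -0.0, 2.636]
contact_force: [-0.7, -0.8, -1.6]
grip_width: 16.3
```

```bash
python3 m.py 569.3 96 386.7 3.0416
python3 - <<'E'
from h import *
pic("scene","pics/s2.png",(200,40,150,170),4)
E
```

```text
t 4.1 tool d mm [-250.  -125.1   -0.3] twist -23.23 pos [411.1 326.5 386.4] [-3.1414e+00 -2.0000e-04  2.6361e+00] F [-0.7 -0.8 -1.6] M [-0.02  0.04  0.  ] w 16.3
```

View pics/s2.png

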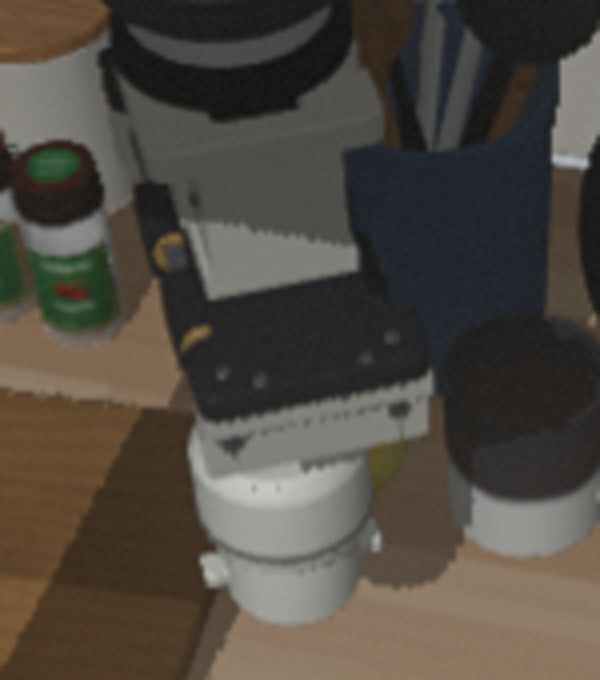

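Lifted with no visible tilt. I'll overlay the model to see where the cartridge sits relative to the gripper.

```bash
cat > ov.py <<'E'
from h import *
import sys
def draw(n,src_im,c,yaw,zf,o,cr,s,extra=[]):
    im=src_im;x,y,w,h=cr
    im=cv2.resize(im[y:y+h,x:x+w],None,fx=s,fy=s,interpolation=cv2.INTER_CUBIC)
    th=np.linspace(0,2*np.pi,90);L=[]
    R=np.array([[np.cos(yaw),-np.sin(yaw)],[np.sin(yaw),np.cos(yaw)]])
    for r,z,col in((34,86,(0,0,255)),(34,39,(0,255,0)),(27.5,0,(0,200,255))): L.append((col,np.c_[c[0]+r*np.cos(th),c[1]+r*np.sin(th),0*th+z+zf]))
    for sg in(1,-1):
        for X in (27.5,36):
            P=sg*np.array([[X,6],[X,-6],[X,-6],[X,6],[X,6]])@R.T+c; L.append(((255,0,255),np.c_[P,np.array([11,11,18,18,11])+zf]))
    for col,P in L+extra:
        q=(proj(n,P)-[x,y]+.5)*s-.5; cv2.polylines(im,[np.int32(np.round(q))],False,col,1)
    cv2.imwrite(o,im)
E
python3 - <<'E'
from ov import *
im=viewer.capture("scene")[:,:,::-1].copy()
cv2.imwrite("pics/s3full.png",im)
draw("scene",im,np.array([411.1,326.5]),2.636-np.pi,119.7,"pics/s3.png",(235,130,70,75),8)
E
```

```text
(no output)
```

View pics/s3.png

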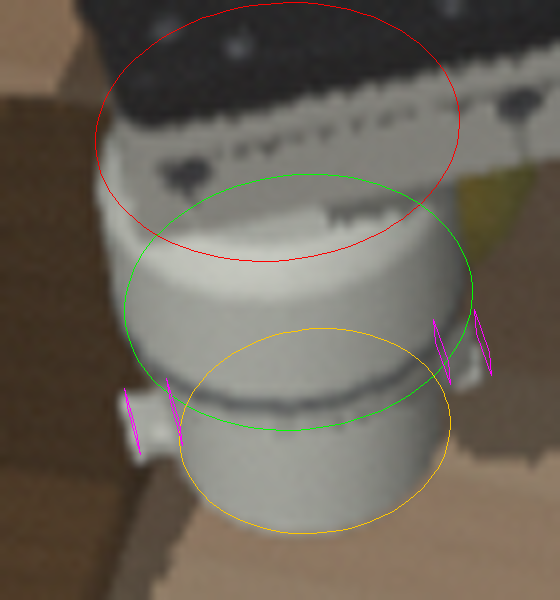

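Emit:
play_rows(commands=[{"offset":[-0.015,-0.0075,0],"twist":0},{"offset":[-0.03,-0.015,0],"twist":0},{"offset":[-0.035,-0.0175,0],"twist":0},{"offset":[-0.035,-0.0175,0],"twist":0},{"offset":[-0.035,-0.0175,0],"twist":0}])

```text
time: 4.7
tool_pos: [506.9, 187.1, 385.0]
tcp_rot: [-3.14, -0.002, 2.636]
contact_force: [0.6, -0.3, -0.9]
grip_width: 16.2
```

Emit:
play_rows(commands=[{"offset":[-0.035,-0.0175,0],"twist":0},{"offset":[-0.03,-0.015,0],"twist":0},{"offset":[-0.02,-0.01,0],"twist":0},{"offset":[-0.015,-0.0076,0],"twist":0},{"offset":[0,0,0],"twist":-5}])

```text
time: 5.2
tool_pos: [570.6, 94.4, 385.1]
tcp_rot: [-3.14, -0.002, 2.722]
contact_force: [0.2, 0.9, -1.6]
grip_width: 15.9
```

Emit:
play_rows(commands=[{"offset":[0,0,0],"twist":-7},{"offset":[0,0,0],"twist":-7},{"offset":[0,0,0],"twist":-4},{"offset":[0,0,0],"twist":0},{"offset":[0,0,0],"twist":0}])

```text
time: 5.7
tool_pos: [569.5, 96.4, 386.0]
tcp_rot: [-3.142, -0.001, 3.036]
contact_force: [0.6, -0.7, -1.8]
grip_width: 16.0
```

```bash
python3 m.py 569.3 96 336.7 3.0416
```

```text
t 5.7 tool d mm [ 0.1 -0.4 49.3] twist -0.32 pos [569.5  96.4 386. ] [-3.1416e+00 -1.4000e-03  3.0360e+00] F [ 0.6 -0.7 -1.8] M [ 0.04 -0.01 -0.04] w 16.0
```

Emit:
play_rows(commands=[{"offset":[0,-0.0004,0.015],"twist":-0.3},{"offset":[0,0,0.02],"twist":0},{"offset":[0,0,0.014],"twist":0},{"offset":[0,0,0],"twist":0},{"offset":[0,0,0],"twist":0}])

```text
time: 6.2
tool_pos: [569.7, 95.9, 337.8]
tcp_rot: [3.142, -0.0, 3.042]
contact_force: [1.0, -0.5, -2.1]
grip_width: 16.3
```

```bash
python3 m.py 569.3 96 315.7 3.0416
python3 - <<'E'
from ov import *
im=viewer.capture("scene")[:,:,::-1].copy()
o=status.get_obs();p=o["tool_pos"]
b=np.array([569.3,96.0]);th=np.linspace(0,2*np.pi,90);L=[]
L.append(((255,255,0),np.c_[b[0]+39.5*np.cos(th),b[1]+39.5*np.sin(th),0*th+59]))
draw("scene",im,p[:2],o["tcp_rot"][2]-np.pi,p[2]-266.7,"pics/s4.png",(390,150,100,120),6,L)
x,y,w,h=(390,150,100,120);cv2.imwrite("pics/s4r.png",cv2.resize(im[y:y+h,x:x+w],None,fx=6,fy=6,interpolation=2)[:600])
E
```

```text
t 6.2 tool d mm [ 0.4  0.1 22.1] twist 0.03 pos [569.7  95.9 337.8] [ 3.1415e+00 -3.0000e-04  3.0421e+00] F [ 1.  -0.5 -2.1] M [ 0.   -0.01 -0.07] w 16.3
```

View pics/s4.png

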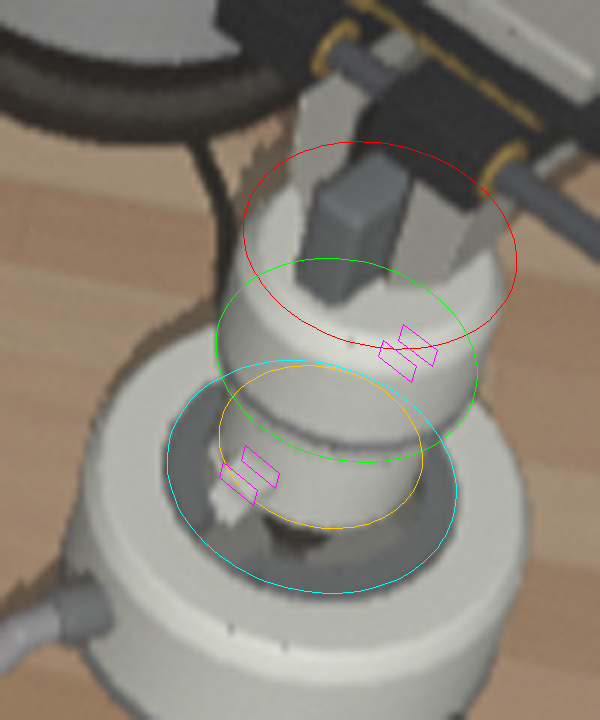

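View pics/s4r.png

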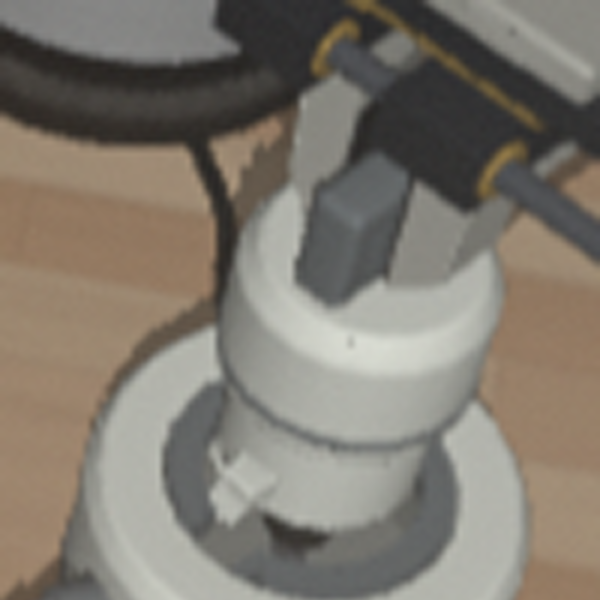

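Run:
```python
from ov import *
im=viewer.capture("scene")[:,:,::-1].copy()
o=status.get_obs();p=o["tool_pos"];print(p)
x,y,w,h=(415,215,50,35);a=cv2.resize(im[y:y+h,x:x+w],None,fx=15,fy=15,interpolation=2);cv2.imwrite("pics/s5r.png",a)
draw("scene",im,p[:2],o["tcp_rot"][2]-np.pi,p[2]-266.7,"pics/s5.png",(x,y,w,h),15)
```

```text
[569.85378109  95.84676222 338.69585394]
```

View pics/s5.png

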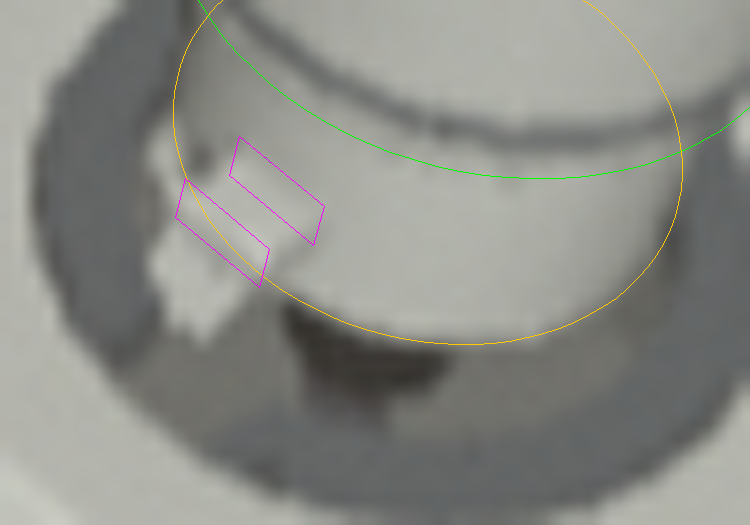

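View pics/s5r.png

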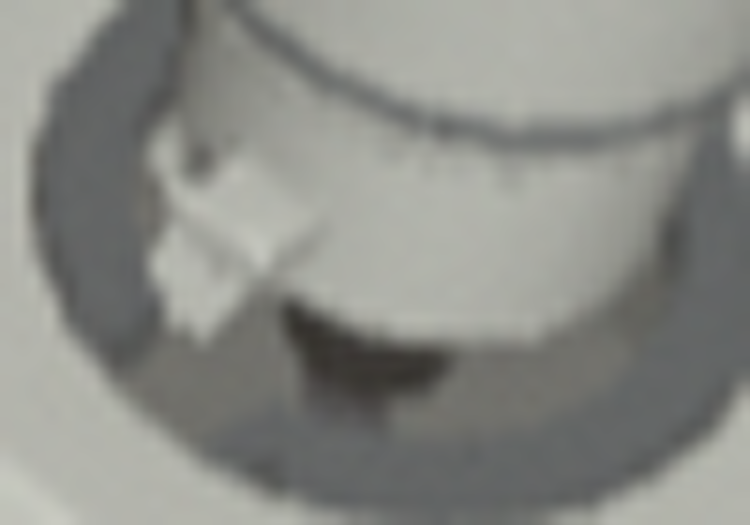

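The lug lines up with the predicted slot, so I'll feel my way down in small steps.

Emit:
play_rows(commands=[{"offset":[0.0004,0,0.008],"twist":0},{"offset":[0,0,0.007],"twist":0},{"offset":[0,0,0.004],"twist":0},{"offset":[0,0,0],"twist":0},{"offset":[0,0,0],"twist":0}])

```text
time: 6.8
tool_pos: [569.2, 95.8, 318.6]
tcp_rot: [3.142, -0.0, 3.043]
contact_force: [0.3, -0.3, -1.1]
grip_width: 15.9
```

```bash
python3 m.py 569.3 96 315.7 3.0416
```

```text
t 6.8 tool d mm [-0.1  0.2  2.9] twist 0.07 pos [569.2  95.8 318.6] [ 3.1416e+00 -2.0000e-04  3.0428e+00] F [ 0.3 -0.3 -1.1] M [ 0.07 -0.01  0.07] w 15.9
```

Emit:
play_rows(commands=[{"offset":[0,0,0.001],"twist":0},{"offset":[0,0,0.001],"twist":0},{"offset":[0,0,0.001],"twist":0},{"offset":[0,0,0],"twist":0}])

```text
time: 7.2
tool_pos: [569.1, 95.8, 315.6]
tcp_rot: [3.141, -0.0, 3.043]
contact_force: [1.0, 0.1, -1.2]
grip_width: 15.9
```

Emit:
play_rows(commands=[{"offset":[0,0,0.001],"twist":0},{"offset":[0,0,0.001],"twist":0},{"offset":[0,0,0],"twist":0}])

```text
time: 7.5
tool_pos: [569.2, 95.8, 313.5]
tcp_rot: [3.142, -0.0, 3.043]
contact_force: [0.3, -0.1, -2.1]
grip_width: 15.9
```

```bash
python3 m.py 569.3 96 315.7 3.0416
```

```text
t 7.5 tool d mm [-0.1  0.2 -2.2] twist 0.07 pos [569.2  95.8 313.5] [ 3.1416e+00 -3.0000e-04  3.0428e+00] F [ 0.3 -0.1 -2.1] M [-0.01  0.   -0.01] w 15.9
```

We're past the lug-rest level with no reaction force, so the lugs are entering the slots.

Emit:
play_rows(commands=[{"offset":[0,0,0.001],"twist":0},{"offset":[0,0,0.001],"twist":0},{"offset":[0,0,0],"twist":0}])

```text
time: 7.8
tool_pos: [569.2, 95.8, 312.1]
tcp_rot: [3.141, 0.001, 3.043]
contact_force: [-0.6, -0.1, 2.5]
grip_width: 15.8
```

Emit:
play_rows(commands=[{"offset":[0,0,0.001],"twist":0},{"offset":[0,0,0.001],"twist":0},{"offset":[0,0,0],"twist":0}])

```text
time: 8.1
tool_pos: [569.2, 95.8, 309.9]
tcp_rot: [3.141, 0.0, 3.043]
contact_force: [-0.7, -0.7, 3.0]
grip_width: 15.4
```

Emit:
play_rows(commands=[{"offset":[0,0,0.001],"twist":0},{"offset":[0,0,0.001],"twist":0},{"offset":[0,0,0],"twist":0}])

```text
time: 8.4
tool_pos: [569.3, 95.8, 307.7]
tcp_rot: [3.141, 0.0, 3.043]
contact_force: [-0.5, -1.1, 3.7]
grip_width: 15.9
```

```bash
python3 m.py 569.3 96 296.7 3.0416
```

```text
t 8.4 tool d mm [-0.   0.2 11. ] twist 0.07 pos [569.3  95.8 307.7] [3.1414e+00 3.0000e-04 3.0428e+00] F [-0.5 -1.1  3.7] M [-0.02  0.16  0.02] w 15.9
```

The seat engaged right where expected, at about 312.6. Next, press down to press level.

Emit:
play_rows(commands=[{"offset":[0,0,0.0015],"twist":0},{"offset":[0,0,0.0015],"twist":0},{"offset":[0,0,0.0015],"twist":0},{"offset":[0,0,0],"twist":0}])

```text
time: 8.8
tool_pos: [569.3, 95.8, 303.2]
tcp_rot: [3.141, 0.0, 3.043]
contact_force: [-1.7, -0.2, 5.5]
grip_width: 15.0
```

Emit:
play_rows(commands=[{"offset":[0,0,0.0015],"twist":0},{"offset":[0,0,0.0015],"twist":0},{"offset":[0,0,0.001],"twist":0},{"offset":[0,0,0],"twist":0}])

```text
time: 9.2
tool_pos: [569.3, 95.8, 299.5]
tcp_rot: [3.141, 0.001, 3.043]
contact_force: [-1.7, -0.2, 6.2]
grip_width: 15.7
```

Emit:
play_rows(commands=[{"offset":[0,0,0.001],"twist":0},{"offset":[0,0,0.001],"twist":0},{"offset":[0,0,0],"twist":0},{"offset":[0,0,0],"twist":0}])

```text
time: 9.6
tool_pos: [569.3, 95.8, 297.7]
tcp_rot: [3.141, 0.001, 3.043]
contact_force: [-0.9, 0.2, 7.7]
grip_width: 15.4
```

```bash
python3 m.py 569.3 96 296.7 3.0416
```

```text
t 9.6 tool d mm [-0.   0.2  1. ] twist 0.07 pos [569.3  95.8 297.7] [3.1414e+00 8.0000e-04 3.0428e+00] F [-0.9  0.2  7.7] M [-0.02  0.33 -0.01] w 15.4
```

Emit:
play_rows(commands=[{"offset":[0,0,0.0012],"twist":0},{"offset":[0,0,0],"twist":0},{"offset":[0,0,0],"twist":2},{"offset":[0,0,0],"twist":2},{"offset":[0,0,0],"twist":0}])

```text
time: 10.1
tool_pos: [569.3, 95.8, 296.7]
tcp_rot: [3.141, 0.001, 2.972]
contact_force: [-0.8, -0.2, 7.5]
grip_width: 15.8
```

```bash
python3 m.py 569.3 96 296.7 3.0416
```

```text
t 10.1 tool d mm [ 0.1  0.2 -0. ] twist -3.98 pos [569.3  95.8 296.7] [3.1413e+00 1.3000e-03 2.9721e+00] F [-0.8 -0.2  7.5] M [-0.04  0.29  0.05] w 15.8
```

Emit:
play_rows(commands=[{"offset":[0,0,0.0003],"twist":3},{"offset":[0,0,0],"twist":3},{"offset":[0,0,0],"twist":0}])

```text
time: 10.4
tool_pos: [569.4, 95.8, 296.4]
tcp_rot: [3.141, 0.002, 2.867]
contact_force: [-1.0, -1.5, 8.3]
grip_width: 15.6
```

```bash
python3 m.py 569.3 96 296.7 3.0416
```

```text
t 10.4 tool d mm [ 0.2  0.1 -0.3] twist -10.01 pos [569.4  95.8 296.4] [3.1411e+00 1.6000e-03 2.8668e+00] F [-1.  -1.5  8.3] M [-0.03  0.29 -0.02] w 15.6
```

Emit:
play_rows(commands=[{"offset":[0,0,0],"twist":3},{"offset":[0,0,0],"twist":3},{"offset":[0,0,0],"twist":0}])

```text
time: 10.7
tool_pos: [569.5, 95.8, 296.5]
tcp_rot: [3.141, 0.002, 2.762]
contact_force: [-1.1, -1.1, 8.9]
grip_width: 16.0
```

```bash
python3 m.py 569.3 96 296.7 3.0416
```

```text
t 10.7 tool d mm [ 0.3  0.1 -0.2] twist -16.02 pos [569.5  95.8 296.5] [3.1408e+00 1.9000e-03 2.7620e+00] F [-1.1 -1.1  8.9] M [-0.09  0.14 -0.06] w 16.0
```

It turns freely, well past what the slot clearance alone would allow, so the lugs are under the lip.

Emit:
play_rows(commands=[{"offset":[0,0,0],"twist":3},{"offset":[0,0,0],"twist":3},{"offset":[0,0,0],"twist":3},{"offset":[0,0,0],"twist":0}])

```text
time: 11.1
tool_pos: [569.6, 95.8, 296.5]
tcp_rot: [3.14, 0.002, 2.605]
contact_force: [-1.2, -0.1, 8.3]
grip_width: 15.8
```

```bash
python3 m.py 569.3 96 296.7 3.0416
```

```text
t 11.1 tool d mm [ 0.3  0.1 -0.2] twist -25.02 pos [569.6  95.8 296.5] [3.1404e+00 1.9000e-03 2.6050e+00] F [-1.2 -0.1  8.3] M [-0.16  0.08 -0.03] w 15.8
```

Emit:
play_rows(commands=[{"offset":[0,0,0],"twist":3},{"offset":[0,0,0],"twist":3},{"offset":[0,0,0],"twist":3},{"offset":[0,0,0],"twist":0}])

```text
time: 11.5
tool_pos: [569.6, 95.8, 296.5]
tcp_rot: [3.14, 0.002, 2.448]
contact_force: [-0.2, -0.2, 8.4]
grip_width: 15.7
```

```bash
python3 m.py 569.3 96 296.7 3.0416
```

```text
t 11.5 tool d mm [ 0.4  0.  -0.2] twist -34.01 pos [569.6  95.8 296.5] [3.1401e+00 1.8000e-03 2.4480e+00] F [-0.2 -0.2  8.4] M [-0.16  0.05 -0.02] w 15.7
```

Emit:
play_rows(commands=[{"offset":[0,0,0],"twist":3},{"offset":[0,0,0],"twist":3},{"offset":[0,0,0],"twist":3},{"offset":[0,0,0],"twist":0}])

```text
time: 11.9
tool_pos: [569.6, 95.8, 296.5]
tcp_rot: [3.14, 0.002, 2.291]
contact_force: [-0.0, -0.4, 8.2]
grip_width: 16.0
```

```bash
python3 m.py 569.3 96 296.7 3.0416
```

```text
t 11.9 tool d mm [ 0.4 -0.1 -0.2] twist -43.01 pos [569.6  95.8 296.5] [3.1398e+00 1.6000e-03 2.2909e+00] F [-0.  -0.4  8.2] M [-0.17  0.1  -0.03] w 16.0
```

Now 1 to 2 degree steps, watching the twist moment for the stop.

Emit:
play_rows(commands=[{"offset":[0,0,0],"twist":1.5},{"offset":[0,0,0],"twist":1.5},{"offset":[0,0,0],"twist":0}])

```text
time: 12.2
tool_pos: [569.6, 95.8, 296.6]
tcp_rot: [3.14, 0.002, 2.239]
contact_force: [0.3, -0.1, 7.9]
grip_width: 15.7
```

```bash
python3 m.py 569.3 96 296.7 3.0416
```

```text
t 12.2 tool d mm [ 0.4 -0.1 -0.1] twist -45.97 pos [569.6  95.8 296.6] [3.1397e+00 1.5000e-03 2.2393e+00] F [ 0.3 -0.1  7.9] M [-0.18  0.05  0.  ] w 15.7
```

Emit:
play_rows(commands=[{"offset":[0,0,0],"twist":1},{"offset":[0,0,0],"twist":0}])

```text
time: 12.4
tool_pos: [569.6, 95.7, 296.6]
tcp_rot: [3.14, 0.002, 2.222]
contact_force: [-1.0, -0.6, 8.0]
grip_width: 15.9
```

```bash
python3 m.py 569.3 96 296.7 3.0416
```

```text
t 12.4 tool d mm [ 0.4 -0.1 -0.1] twist -46.96 pos [569.6  95.7 296.6] [3.1397e+00 1.5000e-03 2.2220e+00] F [-1.  -0.6  8. ] M [-0.15  0.1  -0.01] w 15.9
```

Emit:
play_rows(commands=[{"offset":[0,0,0],"twist":1},{"offset":[0,0,0],"twist":0}])

```text
time: 12.6
tool_pos: [569.6, 95.7, 296.6]
tcp_rot: [3.14, 0.001, 2.205]
contact_force: [-0.1, 0.4, 7.4]
grip_width: 16.1
```

```bash
python3 m.py 569.3 96 296.7 3.0416
```

```text
t 12.6 tool d mm [ 0.4 -0.1 -0.1] twist -47.95 pos [569.6  95.7 296.6] [3.1397e+00 1.5000e-03 2.2047e+00] F [-0.1  0.4  7.4] M [-0.16  0.1  -0.01] w 16.1
```

Emit:
play_rows(commands=[{"offset":[0,0,0],"twist":1},{"offset":[0,0,0],"twist":0}])

```text
time: 12.8
tool_pos: [569.6, 95.7, 296.5]
tcp_rot: [3.14, 0.001, 2.187]
contact_force: [-1.1, -0.0, 8.2]
grip_width: 15.8
```

```bash
python3 m.py 569.3 96 296.7 3.0416
```

```text
t 12.8 tool d mm [ 0.4 -0.1 -0.2] twist -48.95 pos [569.6  95.7 296.5] [3.1397e+00 1.4000e-03 2.1872e+00] F [-1.1 -0.   8.2] M [-0.22  0.08  0.02] w 15.8
```

Emit:
play_rows(commands=[{"offset":[0,0,0],"twist":1},{"offset":[0,0,0],"twist":0}])

```text
time: 13.0
tool_pos: [569.6, 95.7, 296.6]
tcp_rot: [3.14, 0.001, 2.17]
contact_force: [-0.6, -1.1, 9.3]
grip_width: 15.7
```

```bash
python3 m.py 569.3 96 296.7 3.0416
```

```text
t 13.0 tool d mm [ 0.4 -0.1 -0.1] twist -49.95 pos [569.6  95.7 296.6] [3.1396e+00 1.4000e-03 2.1697e+00] F [-0.6 -1.1  9.3] M [-0.2   0.12  0.  ] w 15.7
```

Emit:
play_rows(commands=[{"offset":[0,0,0],"twist":1},{"offset":[0,0,0],"twist":0}])

```text
time: 13.2
tool_pos: [569.6, 95.8, 296.6]
tcp_rot: [3.14, 0.001, 2.152]
contact_force: [-0.6, -0.1, 7.7]
grip_width: 16.0
```

```bash
python3 m.py 569.3 96 296.7 3.0416
```

```text
t 13.2 tool d mm [ 0.4 -0.1 -0.1] twist -50.95 pos [569.6  95.8 296.6] [3.1395e+00 1.4000e-03 2.1524e+00] F [-0.6 -0.1  7.7] M [-0.14  0.08 -0.03] w 16.0
```

Emit:
play_rows(commands=[{"offset":[0,0,0],"twist":1},{"offset":[0,0,0],"twist":0}])

```text
time: 13.4
tool_pos: [569.5, 95.7, 296.6]
tcp_rot: [3.14, 0.001, 2.135]
contact_force: [-1.7, -1.4, 9.2]
grip_width: 16.0
```

```bash
python3 m.py 569.3 96 296.7 3.0416
```

```text
t 13.4 tool d mm [ 0.3  0.  -0.1] twist -51.93 pos [569.5  95.7 296.6] [3.1402e+00 1.3000e-03 2.1353e+00] F [-1.7 -1.4  9.2] M [-0.28  0.24  0.21] w 16.0
```

Emit:
play_rows(commands=[{"offset":[0,0,0],"twist":1},{"offset":[0,0,0],"twist":0}])

```text
time: 13.6
tool_pos: [569.3, 95.6, 296.5]
tcp_rot: [3.141, 0.001, 2.118]
contact_force: [-1.6, -1.6, 10.8]
grip_width: 15.8
```

```bash
python3 m.py 569.3 96 296.7 3.0416
```

```text
t 13.6 tool d mm [ 0.3  0.2 -0.2] twist -52.91 pos [569.3  95.6 296.5] [3.1408e+00 1.2000e-03 2.1182e+00] F [-1.6 -1.6 10.8] M [-0.3   0.45  0.31] w 15.8
```

Emit:
play_rows(commands=[{"offset":[0,0,0],"twist":0.7},{"offset":[0,0,0],"twist":0}])

```text
time: 13.8
tool_pos: [569.3, 95.7, 296.5]
tcp_rot: [3.141, 0.001, 2.107]
contact_force: [-2.8, -1.4, 10.5]
grip_width: 16.1
```

```bash
python3 m.py 569.3 96 296.7 3.0416
python3 - <<'E'
from ov import *
pic("scene","pics/s6.png",(390,130,100,150),4)
E
```

```text
t 13.8 tool d mm [ 0.3  0.2 -0.2] twist -53.57 pos [569.3  95.7 296.5] [3.1409e+00 1.3000e-03 2.1067e+00] F [-2.8 -1.4 10.5] M [-0.3   0.54  0.6 ] w 16.1
```

View pics/s6.png

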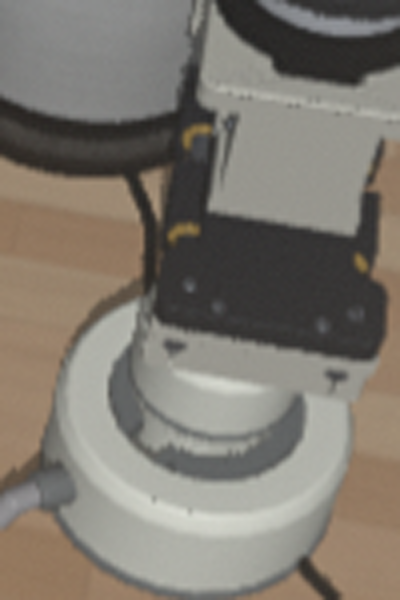

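The stop is firm at 0.6 N m. I'll ease the twist slightly and let the spring lift the lugs into the pocket while still holding the wing.

Emit:
play_rows(commands=[{"offset":[0,0,-0.001],"twist":-0.5},{"offset":[0,0,-0.0015],"twist":0},{"offset":[0,0,-0.0015],"twist":0},{"offset":[0,0,0],"twist":0}])

```text
time: 14.25
tool_pos: [569.3, 95.7, 299.7]
tcp_rot: [3.142, 0.0, 2.114]
contact_force: [0.4, -0.5, 1.9]
grip_width: 15.5
```

```bash
python3 m.py 569.3 96 302.7 3.0416
```

```text
t 14.25 tool d mm [ 0.2  0.2 -3. ] twist -53.12 pos [569.3  95.7 299.7] [3.1415e+00 3.0000e-04 2.1144e+00] F [ 0.4 -0.5  1.9] M [-0.38 -0.04  0.36] w 15.5
```

Emit:
play_rows(commands=[{"offset":[0,0,-0.001],"twist":0},{"offset":[0,0,-0.001],"twist":0},{"offset":[0,0,0],"twist":0}])

```text
time: 14.55
tool_pos: [569.2, 95.7, 301.7]
tcp_rot: [-3.142, 0.0, 2.114]
contact_force: [1.3, -1.8, 0.7]
grip_width: 15.7
```

```bash
python3 m.py 569.3 96 302.7 3.0416
```

```text
t 14.55 tool d mm [ 0.2  0.2 -1. ] twist -53.13 pos [569.2  95.7 301.7] [-3.1416e+00  1.0000e-04  2.1143e+00] F [ 1.3 -1.8  0.7] M [-0.44 -0.2   0.46] w 15.7
```

Emit:
play_rows(commands=[{"offset":[0,0,0],"twist":-0.6},{"offset":[0,0,0],"twist":0}])

```text
time: 14.75
tool_pos: [569.3, 95.7, 302.1]
tcp_rot: [3.141, 0.0, 2.125]
contact_force: [-0.2, -1.9, 4.4]
grip_width: 15.9
```

```bash
python3 m.py 569.3 96 302.7 3.0416
```

```text
t 14.75 tool d mm [ 0.3  0.2 -0.6] twist -52.53 pos [569.3  95.7 302.1] [3.1412e+00 3.0000e-04 2.1247e+00] F [-0.2 -1.9  4.4] M [-0.58 -0.1   0.19] w 15.9
```

Emit:
play_rows(commands=[{"offset":[0,0,-0.001],"twist":0},{"offset":[0,0,0],"twist":0}])

```text
time: 14.95
tool_pos: [569.3, 95.6, 302.6]
tcp_rot: [3.142, 0.0, 2.124]
contact_force: [1.4, -2.6, -0.1]
grip_width: 16.0
```

```bash
python3 m.py 569.3 96 302.7 3.0416
```

```text
t 14.95 tool d mm [ 0.3  0.2 -0.1] twist -52.55 pos [569.3  95.6 302.6] [3.1415e+00 1.0000e-04 2.1244e+00] F [ 1.4 -2.6 -0.1] M [-0.56 -0.37  0.13] w 16.0
```

Emit:
play_rows(commands=[{"offset":[0,0,-0.0006],"twist":0},{"offset":[0,0,0],"twist":0}])

```text
time: 15.15
tool_pos: [569.3, 95.7, 302.6]
tcp_rot: [-3.141, -0.0, 2.125]
contact_force: [3.4, -2.3, -7.2]
grip_width: 15.8
```

```bash
python3 m.py 569.3 96 302.7 3.0416
```

```text
t 15.15 tool d mm [ 0.3  0.2 -0.1] twist -52.54 pos [569.3  95.7 302.6] [-3.1413e+00 -1.0000e-04  2.1245e+00] F [ 3.4 -2.3 -7.2] M [-0.59 -0.85  0.06] w 15.8
```

It is held firmly: the TCP doesn't rise and the pull goes to -7 N. I'll remove that pull, then release.

Emit:
play_rows(commands=[{"offset":[0,0,0.0007],"twist":0},{"offset":[0,0,0],"twist":0}])

```text
time: 15.35
tool_pos: [569.2, 95.7, 302.6]
tcp_rot: [3.142, 0.0, 2.125]
contact_force: [2.5, -3.9, -2.5]
grip_width: 15.7
```

Emit:
play_rows(commands=[{"offset":[0,0,0],"twist":0},{"offset":[0,0,0],"twist":0},{"offset":[0,0,0],"twist":0},{"offset":[0,0,0],"twist":0},{"offset":[0,0,0],"twist":0}], jaw=100)

```text
time: 15.85
tool_pos: [569.1, 95.9, 302.7]
tcp_rot: [3.142, -0.0, 2.125]
contact_force: [-0.3, 0.9, 0.3]
grip_width: 51.4
```

Emit:
play_rows(commands=[{"offset":[0,0,0],"twist":0},{"offset":[0,0,0],"twist":0},{"offset":[0,0,0],"twist":0}])

```text
time: 16.15
tool_pos: [569.2, 95.8, 302.6]
tcp_rot: [3.142, -0.0, 2.125]
contact_force: [-1.0, -0.3, 0.2]
grip_width: 55.5
```

```bash
python3 m.py 569.3 96 302.7 3.0416
```

```text
t 16.15 tool d mm [ 0.1  0.2 -0.1] twist -52.53 pos [569.2  95.8 302.6] [ 3.1415e+00 -1.0000e-04  2.1248e+00] F [-1.  -0.3  0.2] M [-0.02 -0.01 -0.05] w 55.5
```

Released with no residual contact. Next I'll go up and back away so I can see it.

Emit:
play_rows(commands=[{"offset":[0,0,-0.01],"twist":0},{"offset":[0,0,-0.02],"twist":0},{"offset":[0,0,-0.03],"twist":0},{"offset":[0,0,-0.03],"twist":0},{"offset":[0,0,-0.02],"twist":0}])

```text
time: 16.65
tool_pos: [569.2, 95.8, 415.8]
tcp_rot: [3.138, 0.002, 2.125]
contact_force: [0.6, -0.4, 0.4]
grip_width: 55.6
```

```bash
python3 m.py 420 220 410 2.125
```

```text
t 16.65 tool d mm [184.1 -61.6   5.3] twist -0.01 pos [569.2  95.8 415.8] [3.1385e+00 1.6000e-03 2.1248e+00] F [ 0.6 -0.4  0.4] M [-0.01  0.01  0.04] w 55.6
```

Emit:
play_rows(commands=[{"offset":[0.035,-0.012,0],"twist":0},{"offset":[0.038,-0.012,0],"twist":0},{"offset":[0.038,-0.012,0],"twist":0},{"offset":[0.038,-0.012,0],"twist":0},{"offset":[0.035,-0.012,0],"twist":0}])

```text
time: 17.15
tool_pos: [419.9, 221.6, 413.5]
tcp_rot: [3.14, -0.0, 2.125]
contact_force: [0.1, 0.3, -0.4]
grip_width: 55.6
```

Emit:
play_rows(commands=[{"offset":[0,0,0],"twist":0},{"offset":[0,0,0],"twist":0},{"offset":[0,0,0],"twist":0}])

```text
time: 17.45
tool_pos: [422.0, 220.3, 413.1]
tcp_rot: [3.141, 0.001, 2.124]
contact_force: [0.1, -0.1, -0.1]
grip_width: 55.7
```

Run:
```python
from ov import *
im=viewer.capture("scene")[:,:,::-1].copy();cv2.imwrite("pics/s7f.png",im)
draw("scene",im,np.array([569.3,95.8]),2.125-np.pi,36,"pics/s7.png",(385,170,105,115),5)
t=viewer.capture("top")[:,:,::-1].copy();cv2.imwrite("pics/t7f.png",t)
draw("top",t,np.array([569.3,95.8]),2.125-np.pi,36,"pics/t7.png",(360,120,85,90),6)
```

```text
(no output)
```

View pics/s7.png

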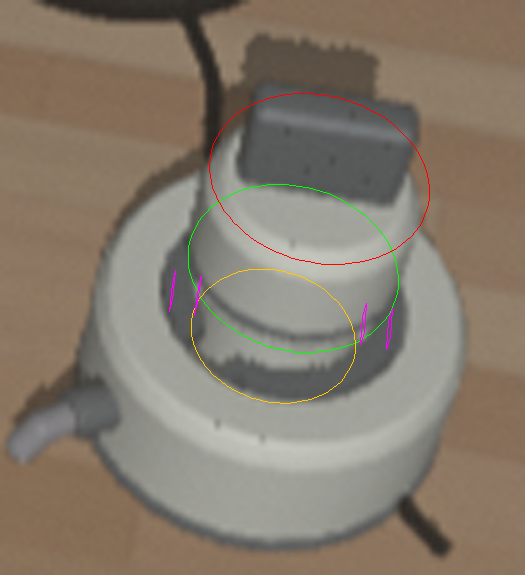

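View pics/s7f.png

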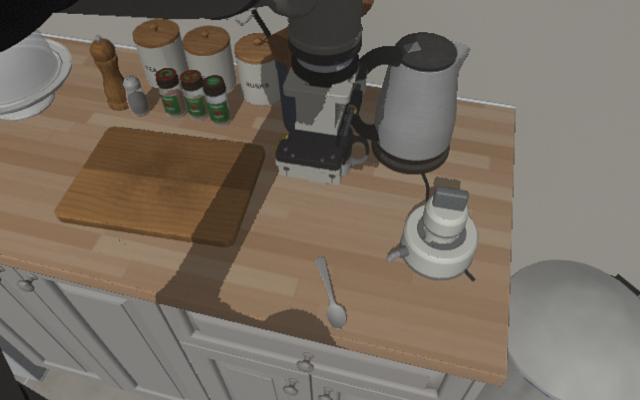

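View pics/t7.png

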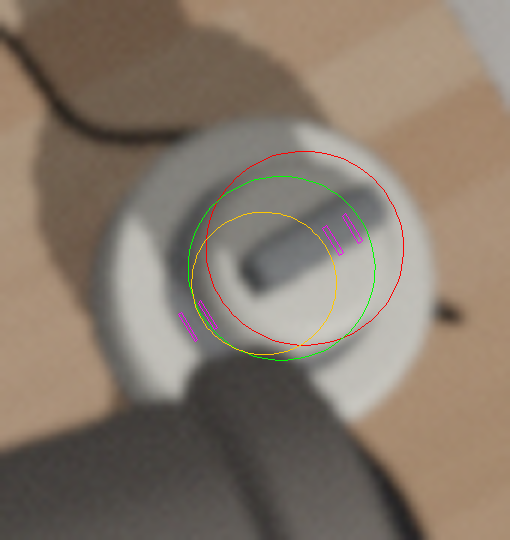

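```bash
python3 -c "
from plant import ticket
print(ticket.close_job())"
```

```text
the job is handed in; nothing more can be done
None
```

The filter cartridge is fitted and locked in the base. It stayed put and upright when I let go, and I handed the job in at about 17.5 s of the 67 s.

- **Fitting:** I took it by the wing grip and lined the lugs up with the slots, at about -0.10 rad by eye. They went in without touching the collar. The spring seat met the underside where expected, and I pressed to press level with about 10 N.
- **Twist:** I turned it clockwise until the stop came up at about 52–53°. The twist peaked at 0.6 N m, a bit over the 0.4 N m suggested for feeling the stop and below the 1.4 N m limit.
- **Lock check:** I let the spring lift it 6 mm, to within 0.1 mm of lock level. A gentle upward pull reached about 7 N without it moving.
- **After release:** The readings showed no contact on the gripper. Pictures from both cameras match an upright cartridge at lock level and the locked angle, to within a few millimetres.
- **Other objects:** The base and teaspoon look unmoved in the last pictures. The arm hid the lemon and most of the mug in the last scene picture, so I did not recheck them. The planned path kept clear of both, and I saw no unexpected contact forces.

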